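# Rack the heel lifts by thickness

## Task

Two printed heel lifts, 12 mm (blue) and 9 mm (green) thick, stand on the printer's build plate. Put each away upright in the storage rack, centred lengthways in the narrowest slot that takes it, the one made for its thickness: feel it into the mouth, press it gently and squarely down past the spring cheek until it rests on the slot's floor, and let go. Leave the lift already in the rack and the other things on the bench alone.

Things in the scene. Friction and masses are not known exactly. Their poses are not given: they have to be found in the camera images.
- rack: Fixed rack: aluminium rail 60 (x) x 276 (y) x 30 mm (z) with four black slot blocks clamped on it in a row, narrowing from +y to -y: for 18 mm (y = +90, filled), 15 mm (+30), 12 mm (-30), 9 mm (-90). Origin: middle of the rail's underside. Slots run along x, 70 mm long, ends open; floor 36 mm, flat block top 62 mm above the bench. Printed plastic: over 35 N in all between a lift and it would harm it
- station_15 (a point): Mark on the rail for the 15 mm slot (stays empty): the middle of the slot's floor (36 mm above the bench) were its block exactly on its mark; axes as the rack's. The three empty blocks are firmly clamped by hand up to 11 mm off their marks along +-y, each differently. This offset is not measured: see or feel it. Beside each mouth the block has a flat top 9 mm wide, on which a lift set down off the slot simply stops
- station_12 (a point): Mark for the 12 mm slot, likewise. Every slot's mouth is chamfered over its top 8 mm, 3 mm wider than its lift on each side at the rim, then comes an upright throat 18 mm deep. The throat wall at -y is fixed; the orange one at +y is a sprung cheek, at rest leaving 1.5 mm less than the lift's thickness, giving way up to 3 mm (0.5 N at rest, 1 N more per mm)
- station_9 (a point): Mark for the 9 mm slot, likewise. With its lift in, each slot's fixed wall lies half the lift's thickness to -y of the block's middle. Pressing a lift down past the cheek takes roughly 3 to 8 N, its own weight is not enough; the cheek then grips it. A lift too thick for a slot stops in its mouth; one set on a chamfer is pushed sideways towards the slot
- plate: Dark steel build plate of the printer, fixed, 180 x 235 mm, 3 mm thick, with a tab at the -x side. Origin: middle of its underside
- lift_12: Blue heel lift, D-shaped, 60 mm wide, 70 mm high (40 mm straight, then a half disc), 12 mm thick, about 56 g. Stands upright on its straight edge on the build plate. Origin: middle of the underside; x along the width, y across the thickness, z up to the round end; take it across the flat faces near the top
- lift_9: Green heel lift, the same shape but 9 mm thick, about 42 g. Stands upright on its straight edge on the build plate. Origin: middle of the underside; x along the width, y across the thickness, z up to the round end; take it across the flat faces near the top
- lift_18: Grey heel lift of the same shape, 18 mm thick, already seated in the rack's widest slot; to be left alone. Origin as the others
- adapter: Orange printed disc adapter with a boss, 44 mm across, 30 mm high, standing on the build plate; to be left alone. Origin: middle of its underside
- socket: Grey perforated printed socket (open cup), 148 mm across, 110 mm high; to be left alone. Origin: middle of its underside
- tape_roll: Roll of green masking tape lying flat, 100 mm across, 36 mm high; to be left alone. Origin: middle of its underside
- shears: Black shears lying flat, about 230 mm long, blades along +x; to be left alone. Origin: near the pivot
- calipers: Steel calipers with a black display, lying flat, 200 mm long along x; to be left alone. Origin: middle of the beam
- bottle: White bottle, 56 mm across, 150 mm high; to be left alone. Origin: middle of its underside
- scraper: Print scraper lying flat, blade to its +x; to be left alone. Origin: middle of its underside
Things that resemble listed ones, but are neither listed nor needed, are in the scene too. What is shaped like the lift_9 but red or yellow is not meant.

How it is judged:
At the end, for the whole second after the job is handed in: Each of the two lifts stands upright (0.09 rad) in its own thickness's slot (within 14.5 mm of the mark along the row), its underside less than 2.5 mm above the slot's floor, within 12 mm of the slot's middle lengthways, in line with it (0.12 rad), released and at rest (y of lift_12 in the frame of rack between -0.0445 and -0.0155 m and x of lift_12 in the frame of rack between -0.012 and 0.012 m and z of lift_12 in the frame of rack between 0.033 and 0.0385 m and angle between each of lift_12, lift_9's own z axis and vertical below 0.09 rad and angle between the y axis of each of lift_12, lift_9 and the y axis of rack, either way round below 0.12 rad and linear speed of each of lift_12, lift_9 below 0.02 m/s and y of lift_9 in the frame of rack between -0.1045 and -0.0755 m and x of lift_9 in the frame of rack between -0.012 and 0.012 m and z of lift_9 in the frame of rack between 0.033 and 0.0385 m); the robot touches nothing.
It fails at once if A lift bears on the rack with more than 35 N, all its contacts added up (contact force between any of lift_12, lift_9 and rack above 35 N).
It fails at once if The lift already in the rack is shifted by more than 10 mm, or another thing on the bench by more than 30 mm (distance of lift_18 from where it was at the start of the episode above 0.01 m or distance of any of adapter, socket, tape_roll, shears, calipers, bottle, scraper from where it was at the start of the episode above 0.03 m).
It also fails if it takes over 61 s, if anything falls off the work surface, if the arm or the gripper's body presses on something with over 40 N, if the wrist force passes 120 N, or if a joint passes its speed limit or range.

## Robot

A 6-joint arm with a two-finger parallel gripper is mounted at the origin on the work surface. World frame = base frame: x ahead of the robot, y to its left, z up, the work surface at z = 0. Lengths are in m, angles in rad, forces in N, time in s.
With the tool pointing down it reaches from about 0.275 to 0.85 m from the base axis. Payload 5.2 kg.
Tool frame: the origin (TCP) lies at the very end of the fingers, on their centre line; the grasp point (between the pads) lies 19 mm behind it; z points along the fingers, y is the line along which they close (so a half turn about z gives the same grasp; the last joint's range is limited). The gripper opens to 85 mm and grips with 20 to 120 N. Pads are 22 mm wide; open, the fingers measure 114 mm over their backs; the gripper's body (76 mm by 85 mm) begins 54 mm behind the grasp point. The pads swing forward as they close: fully open they stand 13 mm farther back than shut.
Start: joints at [-1.444, 0.259, 1.535, -0, 1.348, -0.203], TCP at [0.178, -0.52, 0.231] pointing down, gripper open.
Joint ranges: [-3.14, 3.14], [-0.91, 2.08], [0.19, 2.58], [-1.22, 4.36], [0.22, 2.71], [-3.12, 3.12]. Speed limits (rad/s): [2.57, 2.57, 3.14, 3.14, 3.14, 3.14].

## Interface

Orientations are given as a 3x3 rotation matrix whose columns are the frame's x, y, z axes.
In Python, from station import read_state, optics, order gives the robot as it stands. The module is installed in compiled form; this text tells all that it offers.
- The arm moves only by the shell command python3 -m pendant 'ROWS' [OPENING] [FORCE]. ROWS is a JSON object of lists of equal length, an entry for each row: "delta_pos": the shift along the tool's x, y, z in m, a list of three; "angular": the turn, a rotation vector about the tool's x, y, z in degrees, a list of three. In form: {"delta_pos": [[tx, ty, tz], ...], "angular": [[ax, ay, az], ...]}. A call has 1 to 12 rows; each row is the pose to reach, as a shift and turn from the pose commanded when the call began, along the tool's axes at that moment; what a row does not reach only later rows make up. A row lasts 1/8 s, in which the tool goes at most 62.5 mm and 10.7 degrees, less where a joint would pass 70% of its speed; a pose out of reach is approached as far as the arm can. A call with a gripper value outside its range is refused whole. OPENING is the closure, from 0 (fully open) to 1 (shut), set as the call begins (- or left out, the last holds). The fingers move at their own pace and stop on an object; FORCE is the grip in N (left out, the last holds). Time passes only in rows, so rows that repeat a pose let the fingers close. It gives the time, the measured TCP pose, the force, the opening and the grip force at its end, in the units of the state.
- read_state(): the state, without advancing time (a new reading comes with each control period).
- optics.grab_frame(name): name is "scene" or "top"; returns the picture (400x640x3 uint8, red, green, blue); there is no depth.
- optics.camera_model(name): a dict with "mtx" (3x3 intrinsics, pixels), "R" (3x3) and "t" (3): a world point X has camera coordinates R X + t. Camera axes: x right, y down, z forward; pixel columns grow to the right and rows downward; lengths in m; the calibration is good to about 2 mm. A picture is of the moment at which its call begins. camera_model takes no time and is no camera call.
- order.sign_off(): hands the job in; it is judged then, once.
The state is a dict: "time": time; "joints": joint angles; "dq": joint speeds; "effort": joint torques, N m; "tcp_pos": TCP position; "orientation": TCP orientation; "contact_force": force on the tool from outside, world axes, zero at the start; "torque": the same for the moment, N m; "width": finger opening in m; "gripper_force": force on a finger pad.
Only numpy, scipy, OpenCV 4.12 (cv2) and the standard library are available. Lean on these libraries where they do the work, as an engineer would, in place of code of your own. Each camera call takes 0.05 s, during which the arm holds its last target. There are 200 camera calls.

## Working session

There is one attempt and no reset: what is moved stays moved. The work goes in short steps, Python scripts to look and compute and a shell command to move; the robot and the scene stay as the last step left them, time stands still between calls to the robot, and variables do not carry over. Pictures are saved under pics/ and viewed, at most 10 in all, crops included, and the job is handed in when it is done.

```bash
mkdir -p pics; python3 - <<'E'
from station import read_state, optics
import cv2, numpy as np
for n in("scene","top"):
    f=optics.grab_frame(n); cv2.imwrite(f"pics/{n}0.png",f[:,:,::-1]); m=optics.camera_model(n)
    print(n,np.round(m["mtx"],1).tolist(),np.round(m["R"],3).tolist(),np.round(m["t"],3).tolist(),-m["R"].T@m["t"])
s=read_state();print({k:np.round(v,4).tolist() for k,v in s.items()})
E
```

```text
scene [[391.4, 0.0, 318.5], [0.0, 391.4, 200.2], [0.0, 0.0, 1.0]] [[0.526, 0.85, -0.011], [0.534, -0.34, -0.774], [-0.662, 0.401, -0.633]] [-0.287, -0.27, 1.591] [ 1.3478935  -0.48682873  0.79558312]
top [[384.8, 0.0, 330.4], [0.0, 384.8, 200.8], [0.0, 0.0, 1.0]] [[-0.029, -1.0, 0.008], [-0.994, 0.028, -0.107], [0.106, -0.011, -0.994]] [0.018, 0.546, 1.189] [0.41692236 0.01584265 1.24054425]
{'time': 0.1, 'joints': [-1.4438, 0.2593, 1.536, 0.0, 1.348, -0.2028], 'dq': [-0.0008, -0.0016, -0.0044, -0.0008, 0.0003, 0.0002], 'effort': [0.0016, -44.6971, -29.1246, -0.0004, 0.0064, -0.0], 'tcp_pos': [0.1781, -0.5198, 0.2306], 'orientation': [[0.9461, 0.3239, -0.0002], [0.3239, -0.9461, 0.0017], [0.0004, -0.0017, -1.0]], 'contact_force': [0.3444, 0.1014, -0.1315], 'torque': [0.0354, 0.0227, 0.0066], 'gripper_force': 0.0, 'width': 0.0853}
```

View pics/scene0.png

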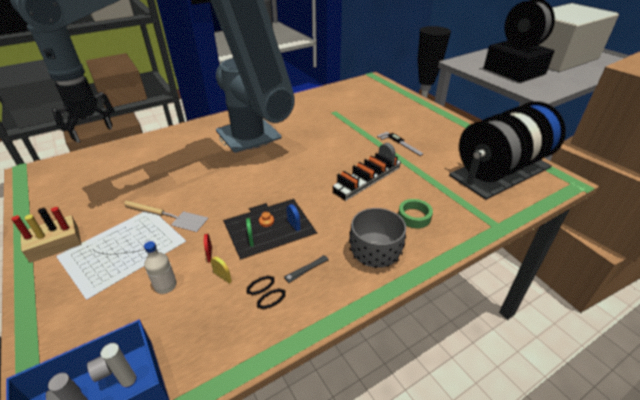

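View pics/top0.png

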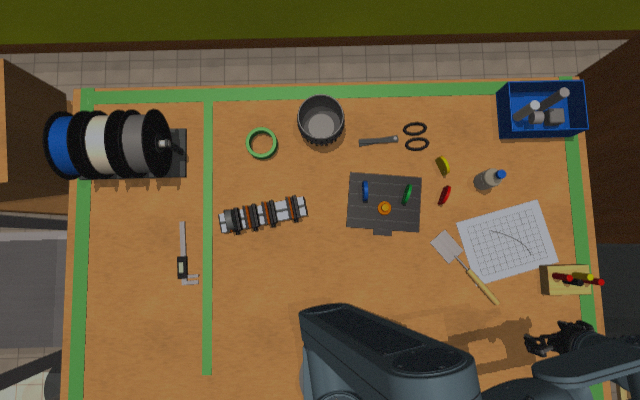

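Scene: the plate holds blue (365,190 top) and green (407,193 top) lifts with the adapter between them. The rack runs (220,220) to (306,207) in top. Next I zoom in on both.

```bash
python3 - <<'E'
import cv2, numpy as np
t=cv2.imread("pics/top0.png");s=cv2.imread("pics/scene0.png")
z=lambda im,x,y,w,h:cv2.resize(im[y:y+h,x:x+w],(400,300),interpolation=cv2.INTER_CUBIC)
cv2.imwrite("pics/z0.png",np.vstack([np.hstack([z(t,212,185,100,60),z(t,340,165,100,75)]),np.hstack([z(s,325,138,80,60),z(s,220,195,100,75)])]))
E
```

```text
(no output)
```

View pics/z0.png

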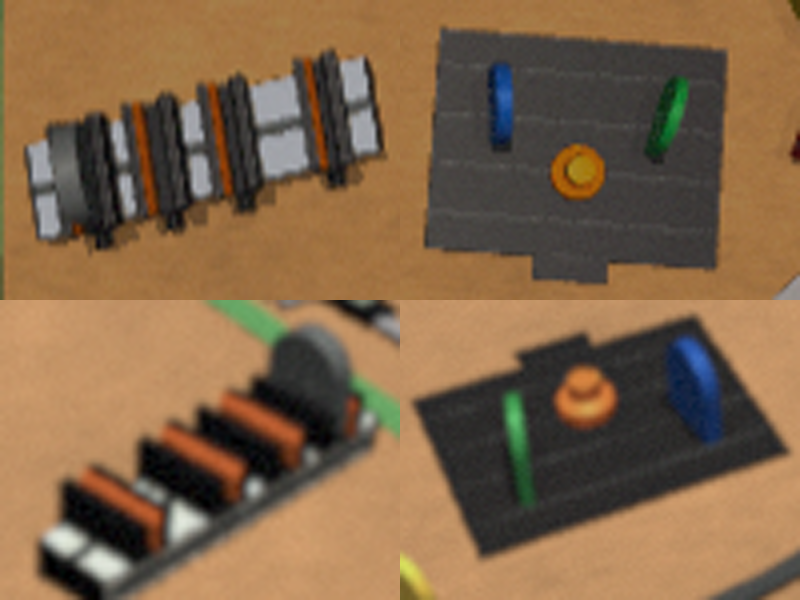

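```bash
cat > h.py <<'E'
import cv2, numpy as np
from station import optics, read_state
def ray(n,uv,z):
    m=optics.camera_model(n);R,t=m["R"],m["t"];c=-R.T@t
    uv=np.atleast_2d(np.float64(uv));d=np.c_[uv,np.ones(len(uv))]@np.linalg.inv(m["mtx"]).T@R
    return (c+d*((z-c[2])/d[:,2])[:,None])[:,:2]
def mask(im,h0,h1,s,v,box):
    h=cv2.cvtColor(im,cv2.COLOR_RGB2HSV);k=(h[...,0]>=h0)&(h[...,0]<=h1)&(h[...,1]>=s)&(h[...,2]>=v)
    o=np.zeros(k.shape,bool);x,y,w,q=box;o[y:y+q,x:x+w]=k[y:y+q,x:x+w];return o
def px(m):
    y,x=np.nonzero(m);return np.c_[x,y].astype(float)
def rect(p,z,n="top"):
    (c,s,a)=cv2.minAreaRect((ray(n,p,z)*1000).astype(np.float32));return np.round(c,1),np.round(s,1),round(a,1)
def axis(P):
    c=P.mean(0);w,v=np.linalg.eigh(np.cov((P-c).T));v=v[:,1];return c,v*np.sign(v[0]),np.sqrt(12*w[::-1])
E
python3 - <<'E'
from h import *
im=cv2.imread("pics/top0.png")[:,:,::-1].copy()
for nm,h0,h1,b in(("blue",100,130,(352,170,30,40)),("green",45,85,(395,170,30,40))):
    m=mask(im,h0,h1,100,40,b);p=px(m)
    for z in(.035,.05):
        c,v,l=axis(ray("top",p,z));print(nm,len(p),z,np.round(c,4),"long axis deg",np.degrees(np.arctan2(v[1],v[0])).round(1),l.round(4))
    print(rect(p,.045))
sc=cv2.imread("pics/scene0.png")[:,:,::-1].copy()
hsv=cv2.cvtColor(im,cv2.COLOR_RGB2HSV)
b=(212,190,100,50);w=(hsv[...,1]<60)&(hsv[...,2]>110);o=np.zeros_like(w);o[190:240,212:312]=w[190:240,212:312]
p=px(o);print("rail",len(p),rect(p,.03))
m=mask(im,0,16,150,90,b).astype(np.uint8)
n,L,S,C=cv2.connectedComponentsWithStats(m)
for i in range(1,n):
    if S[i,4]>15:
        c,v,l=axis(ray("top",px(L==i),.06));print("orange",S[i],C[i].round(1),c.round(4),np.degrees(np.arctan2(v[1],v[0])).round(1),l.round(4))
m=px(mask(im,8,22,150,120,(372,195,25,25)));print("adapter",len(m),ray("top",m,.02).mean(0))
E
```

```text
blue 104 0.035 [ 0.5764 -0.1069] long axis deg -0.9 [0.0624 0.0167]
blue 104 0.05 [ 0.5745 -0.1054] long axis deg -0.9 [0.0617 0.0165]
(array([ 574.4, -105. ]), array([15.7, 60.2]), 87.8)
green 112 0.035 [ 0.5628 -0.2389] long axis deg -21.6 [0.0619 0.0183]
green 112 0.05 [ 0.561  -0.2357] long axis deg -21.6 [0.0611 0.018 ]
(array([ 561.1, -236.9]), array([18.8, 64.4]), 69.0)
rail 502 (array([510.3, 217.7]), array([ 60.9, 268.5]), 10.4)
orange [213 190  40  30 488] [227.1 200. ] [0.5546 0.3208] -71.7 [0.1085 0.0651]
orange [261 190  21  11  97] [271.4 194.1] [0.5691 0.1843] 77.8 [0.0593 0.0311]
orange [279 190  15  29  84] [288.4 201.4] [0.5451 0.1323] 15.5 [0.0966 0.0211]
orange [ 213  190   99   50 1197] [273.8 226.5] [0.469  0.1783] -80.5 [0.3273 0.1224]
orange [262 199   8  25  60] [266.  210.3] [0.5194 0.2017] 11.6 [0.0802 0.008 ]
adapter 129 [ 0.52218943 -0.16819348]
```

```bash
python3 - <<'E'
from h import *
im=cv2.imread("pics/top0.png")[:,:,::-1].copy()
m=optics.camera_model("top")
a=np.radians(10.4);ex=np.array([np.cos(a),np.sin(a)]);ey=np.array([-np.sin(a),np.cos(a)]);c0=np.array([.5103,.2177])
def warp(z,xs,ys,im=im,m=m):
    X,Y=np.meshgrid(xs,ys);P=c0+X[...,None]*ex+Y[...,None]*ey
    P=np.dstack([P,np.full(X.shape,z)]);q=(P@m["R"].T+m["t"])@m["mtx"].T;q=(q[...,:2]/q[...,2:]).astype(np.float32)
    return cv2.remap(im,q[...,0],q[...,1],cv2.INTER_LINEAR)
xs=np.arange(-.045,.0451,.001);ys=np.arange(.160,-.1601,-.001)
A=warp(.062,xs,ys);B=warp(.03,xs,ys)
out=np.vstack([np.transpose(A,(1,0,2)),np.transpose(B,(1,0,2))]);out=cv2.resize(out,None,fx=2.4,fy=2.4,interpolation=cv2.INTER_CUBIC)
for y in range(-150,151,10):
    X=int((160-y)*2.4);cv2.line(out,(X,0),(X,5 if y%30 else 14),(255,255,0),1)
    cv2.line(out,(X,220),(X,225 if y%30 else 234),(255,255,0),1)
cv2.imwrite("pics/r0.png",out[:,:,::-1])
P=A[:,20:70].astype(float).mean(1)
for y in range(70,-135,-2): 
    r=P[160-y];print(y,(r[0]-r[2]).round().astype(int),r.mean().round().astype(int),end=" | ")
E
```

```text
70 3 38 | 68 3 19 | 66 3 27 | 64 3 57 | 62 3 104 | 60 -2 142 | 58 -5 150 | 56 -5 147 | 54 -4 126 | 52 0 83 | 50 4 58 | 48 8 57 | 46 28 62 | 44 78 64 | 42 118 67 | 40 121 66 | 38 94 55 | 36 55 41 | 34 21 39 | 32 5 45 | 30 3 48 | 28 3 47 | 26 2 42 | 24 2 37 | 22 3 45 | 20 5 56 | 18 6 57 | 16 5 55 | 14 2 35 | 12 1 27 | 10 3 55 | 8 4 103 | 6 -2 141 | 4 -5 150 | 2 -5 150 | 0 -5 150 | -2 -5 148 | -4 -5 136 | -6 -1 99 | -8 4 66 | -10 7 59 | -12 14 62 | -14 49 65 | -16 102 66 | -18 124 68 | -20 103 59 | -22 57 43 | -24 18 37 | -26 3 44 | -28 3 47 | -30 3 40 | -32 3 33 | -34 3 43 | -36 3 56 | -38 4 59 | -40 4 57 | -42 4 42 | -44 4 47 | -46 6 87 | -48 1 130 | -50 -5 149 | -52 -7 152 | -54 -6 152 | -56 -5 151 | -58 -5 150 | -60 -5 150 | -62 -6 151 | -64 -6 150 | -66 -6 149 | -68 -6 151 | -70 -6 152 | -72 -6 151 | -74 -6 152 | -76 -6 151 | -78 -6 148 | -80 -5 129 | -82 1 91 | -84 5 66 | -86 8 61 | -88 25 64 | -90 74 66 | -92 117 67 | -94 112 63 | -96 65 48 | -98 18 41 | -100 4 45 | -102 3 40 | -104 2 35 | -106 4 45 | -108 5 59 | -110 6 60 | -112 5 60 | -114 4 58 | -116 4 80 | -118 1 128 | -120 -4 149 | -122 -5 151 | -124 -5 151 | -126 -6 151 | -128 -6 152 | -130 -6 152 | -132 -5 150 | -134 -4 133 |
```

View pics/r0.png

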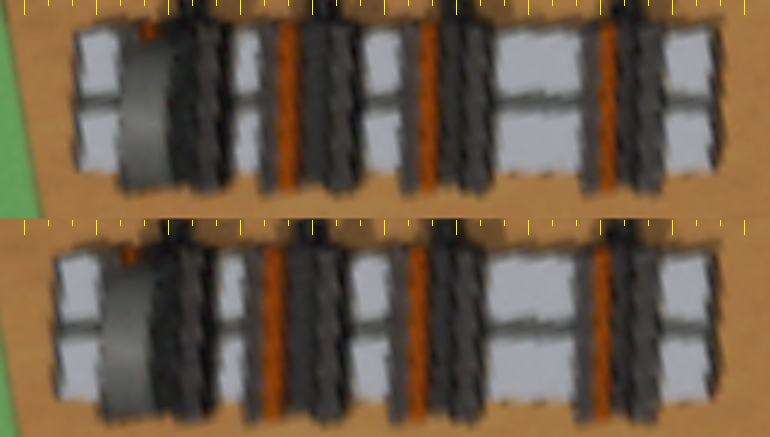

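The rack frame fits: yaw is 10.4°, with block middles at y = -24.2 (12 mm) and -97.7 (9 mm) in the rack frame. I'll go for the blue lift first.

```bash
cat >> h.py <<'E'
from scipy.spatial.transform import Rotation as Ro
def go(x,y,z,yaw):
    s=read_state();R=np.array(s["orientation"]);a=np.radians(yaw);c,q=np.cos(a),np.sin(a)
    T=np.array([[c,q,0],[q,-c,0],[0,0,-1]])
    print("t",s["time"],"d",(R.T@(np.array([x,y,z])-s["tcp_pos"])).round(4).tolist(),"ang",np.degrees(Ro.from_matrix(R.T@T).as_rotvec()).round(2).tolist())
def rk(x,y):
    a=np.radians(10.4);return np.array([.5103,.2177])+x*np.array([np.cos(a),np.sin(a)])+y*np.array([-np.sin(a),np.cos(a)])
def st():
    s=read_state();R=np.array(s["orientation"])
    a=np.radians(10.4);p=np.array(s["tcp_pos"]);d=p[:2]-[.5103,.2177];f=np.array(s["contact_force"]);ex=np.array([np.cos(a),np.sin(a)]);ey=np.array([-np.sin(a),np.cos(a)])
    print("t",round(s["time"],2),"tcp",p.round(4),"rack xy mm",(1e3*d@ex).round(1),(1e3*d@ey).round(1),"yaw",np.degrees(np.arctan2(R[1,0],R[0,0])).round(2),"tilt",R[:2,2].round(4),"F rack",(f[:2]@ex).round(2),(f[:2]@ey).round(2),f[2].round(2),"w",round(s["width"],4),"g",round(s["gripper_force"],1))
E
python3 -c "
from h import *
go(.5755,-.106,.15,-0.9);print(rk(0,-.0242),rk(0,-.0977))"
```

```text
t 0.1 d [0.51, -0.2627, 0.0812] ang [-0.1, -0.0, 19.8]
[0.51466856 0.19389757] [0.52793672 0.12160507]
```

```bash
python3 -m pendant '{"delta_pos":[[0.510,-0.2627,0.0812],[0.510,-0.2627,0.0812],[0.510,-0.2627,0.0812],[0.510,-0.2627,0.0812],[0.510,-0.2627,0.0812],[0.510,-0.2627,0.0812],[0.510,-0.2627,0.0812],[0.510,-0.2627,0.0812],[0.510,-0.2627,0.0812],[0.510,-0.2627,0.0812],[0.510,-0.2627,0.0812],[0.510,-0.2627,0.0812]],"angular":[[-0.1,0,19.8],[-0.1,0,19.8],[-0.1,0,19.8],[-0.1,0,19.8],[-0.1,0,19.8],[-0.1,0,19.8],[-0.1,0,19.8],[-0.1,0,19.8],[-0.1,0,19.8],[-0.1,0,19.8],[-0.1,0,19.8],[-0.1,0,19.8]]}' 0; python3 -c "
from h import *
st();go(.5755,-.106,.037,-0.9)"
```

```text
time: 1.6
tcp_pos: [0.5747, -0.1078, 0.1501]
orientation: [[1.0, -0.017, -0.001], [-0.017, -1.0, -0.002], [-0.001, 0.002, -1.0]]
contact_force: [0.7, -0.1, 0.0]
width: 0.0855
gripper_force: 0.0
t 1.6 tcp [ 0.5747 -0.1078  0.1501] rack xy mm 4.5 -331.8 yaw -0.96 tilt [-0.0006 -0.0021] F rack 0.64 -0.25 0.02 w 0.0855 g 0.0
t 1.6 d [0.0009, -0.0021, 0.1131] ang [0.12, 0.03, -0.06]
```

```bash
python3 -m pendant '{"delta_pos":[[0,0,0.04],[0,0,0.08],[0,0,0.113],[0,0,0.113],[0,0,0.113]],"angular":[[0,0,0],[0,0,0],[0,0,0],[0,0,0],[0,0,0]]}' 0; python3 -m pendant '{"delta_pos":[[0,0,0],[0,0,0],[0,0,0],[0,0,0],[0,0,0],[0,0,0],[0,0,0],[0,0,0],[0,0,0],[0,0,0]],"angular":[[0,0,0],[0,0,0],[0,0,0],[0,0,0],[0,0,0],[0,0,0],[0,0,0],[0,0,0],[0,0,0],[0,0,0]]}' 1 40; python3 -c "
from h import *
st()
f=optics.grab_frame('top');g=optics.grab_frame('scene')
z=lambda im,x,y:cv2.resize(im[y:y+75,x:x+100],(400,300),interpolation=cv2.INTER_CUBIC)
cv2.imwrite('pics/g1.png',np.hstack([z(f,320,150),z(g,240,170)])[:,:,::-1])"
```

```text
time: 2.22
tcp_pos: [0.5761, -0.1082, 0.0386]
orientation: [[1.0, -0.017, 0.002], [-0.017, -1.0, -0.003], [0.002, 0.003, -1.0]]
contact_force: [0.1, 0.1, 0.0]
width: 0.0852
gripper_force: 0.0
time: 3.48
tcp_pos: [0.5758, -0.1068, 0.0374]
orientation: [[1.0, -0.016, 0.001], [-0.016, -1.0, -0.002], [0.001, 0.002, -1.0]]
contact_force: [0.1, 1.1, 5.1]
width: 0.0112
gripper_force: 41.1
t 3.48 tcp [ 0.5758 -0.1068  0.0374] rack xy mm 5.9 -331.0 yaw -0.91 tilt [ 0.0007 -0.0018] F rack 0.32 1.09 5.11 w 0.0112 g 41.1
```

View pics/g1.png

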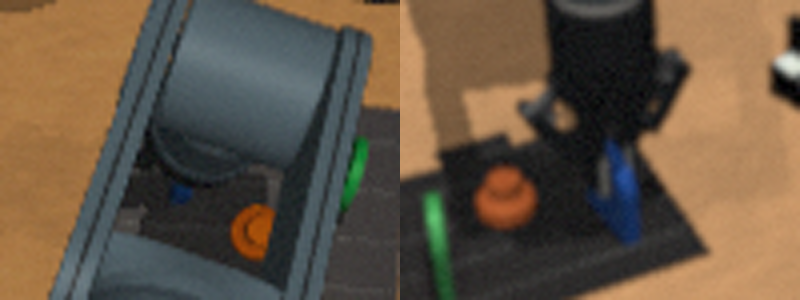

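The blue lift is held (width 11 mm, 41 N). Lifting and carrying it above the 12 mm slot.

```bash
python3 -m pendant '{"delta_pos":[[0,0,-0.03],[0,0,-0.07],[0,0,-0.113],[0,0,-0.113],[0,0,-0.113]],"angular":[[0,0,0],[0,0,0],[0,0,0],[0,0,0],[0,0,0]]}' - 50; python3 -c "
from h import *
st();go(*rk(0,-.0242),.15,10.4)"
```

```text
time: 4.2
tcp_pos: [0.5748, -0.1064, 0.1491]
orientation: [[1.0, -0.016, -0.001], [-0.016, -1.0, -0.001], [-0.001, 0.001, -1.0]]
contact_force: [-0.4, 0.9, -0.9]
width: 0.0115
gripper_force: 48.7
t 4.2 tcp [ 0.5748 -0.1064  0.1491] rack xy mm 5.0 -330.5 yaw -0.91 tilt [-0.0013 -0.0012] F rack -0.28 0.95 -0.89 w 0.0115 g 48.7
t 4.2 d [-0.0649, -0.2994, -0.0012] ang [0.06, 0.08, -11.31]
```

```bash
python3 -m pendant '{"delta_pos":[[-0.012,-0.05,0],[-0.022,-0.1,0],[-0.033,-0.15,0],[-0.043,-0.2,0],[-0.054,-0.25,0],[-0.0645,-0.2985,0],[-0.0645,-0.2985,0],[-0.0645,-0.2985,0.03],[-0.0645,-0.2985,0.03],[-0.0645,-0.2985,0.03],[-0.0645,-0.2985,0.03]],"angular":[[0,0,-2],[0,0,-4],[0,0,-6],[0,0,-8],[0,0,-10],[0,0,-11.3],[0,0,-11.3],[0,0,-11.3],[0,0,-11.3],[0,0,-11.3],[0,0,-11.3]]}'; python3 -c "
from h import *
st()
g=optics.grab_frame('scene');f=optics.grab_frame('top')
z=lambda im,x,y:cv2.resize(im[y:y+75,x:x+100],(400,300),interpolation=cv2.INTER_CUBIC)
cv2.imwrite('pics/g2.png',np.hstack([z(f,212,170),z(g,320,120)])[:,:,::-1])"
```

```text
time: 5.58
tcp_pos: [0.5166, 0.1923, 0.1203]
orientation: [[0.984, 0.18, 0.002], [0.18, -0.984, -0.002], [0.001, 0.002, -1.0]]
contact_force: [0.6, 0.3, 0.2]
width: 0.0118
gripper_force: 49.0
t 5.58 tcp [0.5166 0.1923 0.1203] rack xy mm 1.6 -26.1 yaw 10.35 tilt [ 0.0016 -0.0016] F rack 0.68 0.2 0.18 w 0.0118 g 49.0
```

View pics/g2.png

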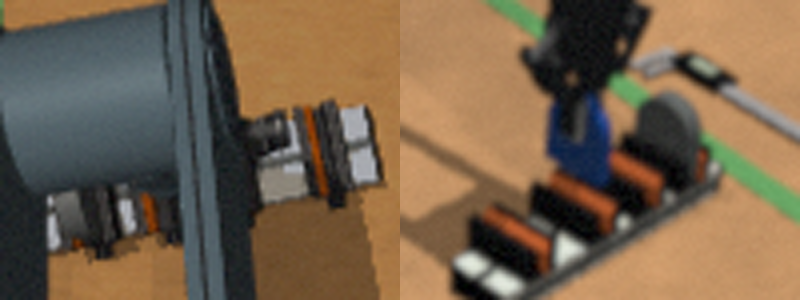

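Blue hangs over the 12 mm block (scene crop). Now I correct the small y error while lowering to just above the mouth.

```bash
python3 -m pendant '{"delta_pos":[[-0.001,-0.0015,0.005],[-0.001,-0.0015,0.01],[-0.001,-0.0015,0.015],[-0.001,-0.0015,0.019],[-0.001,-0.0015,0.019],[-0.001,-0.0015,0.019],[-0.001,-0.0015,0.019],[-0.001,-0.0015,0.019]],"angular":[[0,0,0],[0,0,0],[0,0,0],[0,0,0],[0,0,0],[0,0,0],[0,0,0],[0,0,0]]}'; python3 -c "
from h import *
st()"
```

```text
time: 6.68
tcp_pos: [0.5147, 0.1941, 0.1007]
orientation: [[0.984, 0.18, 0.001], [0.18, -0.984, -0.002], [0.0, 0.002, -1.0]]
contact_force: [-0.1, -0.3, -1.3]
width: 0.0113
gripper_force: 49.0
t 6.67 tcp [0.5147 0.1941 0.1007] rack xy mm 0.0 -24.0 yaw 10.39 tilt [ 0.0006 -0.0016] F rack -0.18 -0.27 -1.33 w 0.0113 g 49.0
```

```bash
python3 -m pendant '{"delta_pos":[[0,0,0.002],[0,0,0.004],[0,0,0.006],[0,0,0.007],[0,0,0.007],[0,0,0.007]],"angular":[[0,0,0],[0,0,0],[0,0,0],[0,0,0],[0,0,0],[0,0,0]]}'>/dev/null; python3 -c "
from h import *
st()"; python3 -m pendant '{"delta_pos":[[0,0,0.001],[0,0,0.002],[0,0,0.003],[0,0,0.003],[0,0,0.003]],"angular":[[0,0,0],[0,0,0],[0,0,0],[0,0,0],[0,0,0]]}'>/dev/null; python3 -c "
from h import *
st()"
```

```text
t 7.42 tcp [0.5146 0.194  0.0936] rack xy mm -0.0 -24.0 yaw 10.4 tilt [ 0.0003 -0.0017] F rack 0.39 0.03 -0.04 w 0.0114 g 49.0
t 8.05 tcp [0.5146 0.194  0.0906] rack xy mm -0.1 -24.1 yaw 10.4 tilt [ 0.0003 -0.0017] F rack -0.36 0.76 -0.74 w 0.0115 g 49.0
```

The lift's base is inside the mouth with no contact, so the position is good. I keep going gently.

```bash
for i in 1 ; do python3 -m pendant '{"delta_pos":[[0,0,0.001],[0,0,0.002],[0,0,0.003],[0,0,0.003]],"angular":[[0,0,0],[0,0,0],[0,0,0],[0,0,0]]}'>/dev/null; python3 -c "
from h import *
st()"; python3 -m pendant '{"delta_pos":[[0,0,0.001],[0,0,0.002],[0,0,0.002],[0,0,0.002]],"angular":[[0,0,0],[0,0,0],[0,0,0],[0,0,0]]}'>/dev/null; python3 -c "
from h import *
st()"; done
```

```text
t 8.55 tcp [0.5149 0.1944 0.0879] rack xy mm 0.4 -23.8 yaw 10.39 tilt [ 0.0013 -0.001 ] F rack 0.72 1.01 3.19 w 0.0116 g 49.3
t 9.05 tcp [0.5147 0.1943 0.0856] rack xy mm 0.1 -23.8 yaw 10.39 tilt [ 0.0006 -0.0011] F rack 0.55 3.79 2.27 w 0.0108 g 49.3
```

```bash
python3 -m pendant '{"delta_pos":[[0,-0.0005,0],[0,-0.0005,0.001],[0,-0.0005,0.002],[0,-0.0005,0.003],[0,-0.0005,0.004],[0,-0.0005,0.004]],"angular":[[0,0,0],[0,0,0],[0,0,0],[0,0,0],[0,0,0],[0,0,0]]}'>/dev/null; python3 -c "
from h import *
st()"
```

```text
t 9.8 tcp [0.5142 0.1943 0.0813] rack xy mm -0.4 -23.7 yaw 10.39 tilt [-0.0004 -0.002 ] F rack 0.57 0.77 0.44 w 0.0108 g 49.3
```

Forces are low and the base is at about 47 mm, so I continue to the floor (TCP about 70.4 mm).

```bash
python3 -m pendant '{"delta_pos":[[0,0,0.0015],[0,0,0.003],[0,0,0.0045],[0,0,0.006],[0,0,0.006]],"angular":[[0,0,0],[0,0,0],[0,0,0],[0,0,0],[0,0,0]]}'>/dev/null; python3 -c "
from h import *
st()"; python3 -m pendant '{"delta_pos":[[0,0,0.001],[0,0,0.002],[0,0,0.003],[0,0,0.003]],"angular":[[0,0,0],[0,0,0],[0,0,0],[0,0,0]]}'>/dev/null; python3 -c "
from h import *
st()"
```

```text
t 10.43 tcp [0.5145 0.1944 0.0753] rack xy mm -0.1 -23.7 yaw 10.39 tilt [ 0.0001 -0.0018] F rack 0.72 1.02 0.39 w 0.0112 g 49.1
t 10.93 tcp [0.5145 0.1944 0.0724] rack xy mm -0.1 -23.6 yaw 10.39 tilt [ 0.0002 -0.0018] F rack 0.6 0.0 0.2 w 0.0111 g 49.2
```

```bash
python3 -m pendant '{"delta_pos":[[0,0,0.0005],[0,0,0.001],[0,0,0.0015],[0,0,0.0015]],"angular":[[0,0,0],[0,0,0],[0,0,0],[0,0,0]]}'>/dev/null; python3 -c "
from h import *
st()"; python3 -m pendant '{"delta_pos":[[0,0,0.0005],[0,0,0.001],[0,0,0.001],[0,0,0.001]],"angular":[[0,0,0],[0,0,0],[0,0,0],[0,0,0]]}'>/dev/null; python3 -c "
from h import *
st()"
```

```text
t 11.43 tcp [0.5145 0.1944 0.071 ] rack xy mm -0.1 -23.6 yaw 10.4 tilt [ 0.0002 -0.0018] F rack 0.7 0.11 0.31 w 0.0112 g 49.3
t 11.93 tcp [0.5145 0.1944 0.0704] rack xy mm -0.1 -23.6 yaw 10.4 tilt [ 0.0005 -0.0018] F rack -0.88 -0.34 4.99 w 0.0112 g 49.8
```

Floor reached at TCP 70.4 mm, as predicted. Releasing.

```bash
python3 -m pendant '{"delta_pos":[[0,0,-0.0005],[0,0,-0.0005],[0,0,-0.0005],[0,0,-0.0005],[0,0,-0.0005],[0,0,-0.0005],[0,0,-0.0005]],"angular":[[0,0,0],[0,0,0],[0,0,0],[0,0,0],[0,0,0],[0,0,0],[0,0,0]]}' 0.5 >/dev/null; python3 -c "
from h import *
st()"; python3 -m pendant '{"delta_pos":[[0,0,-0.02],[0,0,-0.05],[0,0,-0.1],[0,0,-0.1],[0,0,-0.1]],"angular":[[0,0,0],[0,0,0],[0,0,0],[0,0,0],[0,0,0]]}'; python3 -c "
from h import *
st();go(.562,-.237,.15,-21.6)"
```

```text
t 12.8 tcp [0.5145 0.1945 0.0706] rack xy mm -0.1 -23.6 yaw 10.4 tilt [ 0.0003 -0.0017] F rack -0.76 -0.29 0.84 w 0.0426 g 0.0
time: 13.42
tcp_pos: [0.5142, 0.1946, 0.1704]
orientation: [[0.984, 0.18, 0.0], [0.18, -0.984, -0.002], [-0.0, 0.002, -1.0]]
contact_force: [0.3, -0.3, 0.2]
width: 0.0428
gripper_force: 0.0
t 13.43 tcp [0.5142 0.1946 0.1704] rack xy mm -0.4 -23.4 yaw 10.4 tilt [ 0.0002 -0.0017] F rack 0.22 -0.36 0.2 w 0.0428 g 0.0
t 13.425 d [-0.0308, 0.4331, 0.0211] ang [0.1, -0.02, 32.0]
```

```bash
python3 -m pendant '{"delta_pos":[[-0.0308,0.4331,0.021],[-0.0308,0.4331,0.021],[-0.0308,0.4331,0.021],[-0.0308,0.4331,0.021],[-0.0308,0.4331,0.021],[-0.0308,0.4331,0.021],[-0.0308,0.4331,0.021],[-0.0308,0.4331,0.021],[-0.0308,0.4331,0.021],[-0.0308,0.4331,0.021],[-0.0308,0.4331,0.021],[-0.0308,0.4331,0.021]],"angular":[[0,0,32],[0,0,32],[0,0,32],[0,0,32],[0,0,32],[0,0,32],[0,0,32],[0,0,32],[0,0,32],[0,0,32],[0,0,32],[0,0,32]]}' 0 >/dev/null; python3 -c "
from h import *
st();go(.562,-.237,.037,-21.6)
f=optics.grab_frame('top');g=optics.grab_frame('scene')
z=lambda im,x,y:cv2.resize(im[y:y+75,x:x+100],(400,300),interpolation=cv2.INTER_CUBIC)
cv2.imwrite('pics/g3.png',np.vstack([np.hstack([z(f,212,170),z(g,320,120)]),np.hstack([z(f,350,150),z(g,210,180)])])[:,:,::-1])"
```

```text
t 14.93 tcp [ 0.5625 -0.236   0.1506] rack xy mm -30.5 -455.6 yaw -21.52 tilt [ 0.0006 -0.0019] F rack -0.17 -0.23 0.37 w 0.0852 g 0.0
t 14.925 d [-0.0002, 0.001, 0.1136] ang [0.09, -0.07, 0.08]
```

View pics/g3.png

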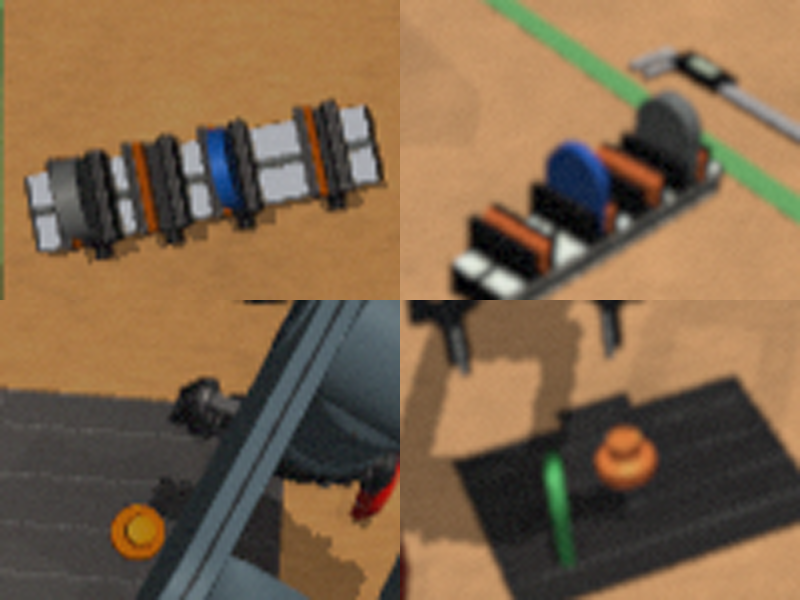

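Blue is seated at the same height as grey, and it stays upright and in line. Green stands untouched between the open fingers, so I descend and grip it.

```bash
python3 -m pendant '{"delta_pos":[[0,0,0.04],[0,0,0.08],[0,0,0.1135],[0,0,0.1135],[0,0,0.1135]],"angular":[[0,0,0],[0,0,0],[0,0,0],[0,0,0],[0,0,0]]}' 0 >/dev/null; python3 -m pendant '{"delta_pos":[[0,0,0],[0,0,0],[0,0,0],[0,0,0],[0,0,0],[0,0,0],[0,0,0],[0,0,0],[0,0,0],[0,0,0]],"angular":[[0,0,0],[0,0,0],[0,0,0],[0,0,0],[0,0,0],[0,0,0],[0,0,0],[0,0,0],[0,0,0],[0,0,0]]}' 1 50 >/dev/null; python3 -c "
from h import *
st()"; python3 -m pendant '{"delta_pos":[[0,0,-0.03],[0,0,-0.07],[0,0,-0.1135],[0,0,-0.1135],[0,0,-0.1135]],"angular":[[0,0,0],[0,0,0],[0,0,0],[0,0,0],[0,0,0]]}' > /dev/null; python3 -c "
from h import *
st();go(*rk(0,-.0972),.15,10.4)
g=optics.grab_frame('scene')
cv2.imwrite('pics/g4.png',cv2.resize(g[150:270,200:320],(480,480),interpolation=cv2.INTER_CUBIC)[:,:,::-1])"
```

```text
t 16.9 tcp [ 0.5625 -0.2372  0.0371] rack xy mm -30.7 -456.9 yaw -21.61 tilt [ 0.0008 -0.002 ] F rack -0.92 1.59 5.69 w 0.0082 g 49.3
t 17.52 tcp [ 0.5617 -0.2366  0.1493] rack xy mm -31.5 -456.1 yaw -21.61 tilt [-0.0011 -0.0009] F rack 0.73 0.11 -0.53 w 0.0086 g 48.7
t 17.525 d [-0.1635, -0.321, -0.001] ang [0.06, 0.06, -32.01]
```

View pics/g4.png

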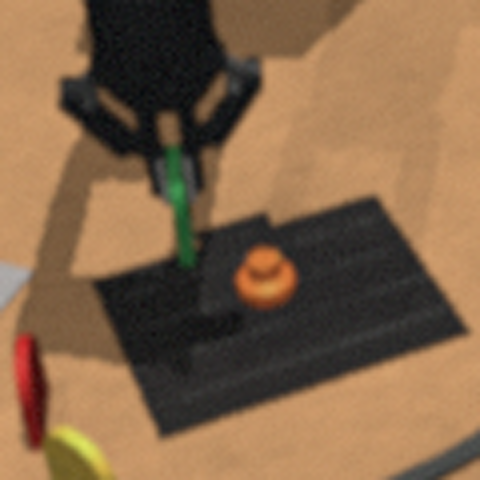

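Green is held square. Moving it over the 9 mm slot.

```bash
python3 -m pendant '{"delta_pos":[[-0.1635,-0.321,0],[-0.1635,-0.321,0],[-0.1635,-0.321,0],[-0.1635,-0.321,0],[-0.1635,-0.321,0],[-0.1635,-0.321,0],[-0.1635,-0.321,0],[-0.1635,-0.321,0],[-0.1635,-0.321,0.04],[-0.1635,-0.321,0.04],[-0.1635,-0.321,0.04],[-0.1635,-0.321,0.04]],"angular":[[0,0,-32],[0,0,-32],[0,0,-32],[0,0,-32],[0,0,-32],[0,0,-32],[0,0,-32],[0,0,-32],[0,0,-32],[0,0,-32],[0,0,-32],[0,0,-32]]}' >/dev/null; python3 -m pendant '{"delta_pos":[[0,0,0],[0,0,0],[0,0,0]],"angular":[[0,0,0],[0,0,0],[0,0,0]]}' >/dev/null; python3 -c "
from h import *
st();go(*rk(0,-.0971),.1,10.4)"
```

```text
t 19.45 tcp [0.5286 0.1217 0.11  ] rack xy mm 0.6 -97.7 yaw 10.41 tilt [ 0.0007 -0.0017] F rack 0.59 0.45 0.22 w 0.0083 g 48.9
t 19.45 d [-0.0006, -0.0006, 0.01] ang [0.1, -0.02, 0.01]
```

```bash
python3 -m pendant '{"delta_pos":[[0,-0.0005,0.004],[0,-0.0005,0.008],[0,-0.0005,0.011],[0,-0.0005,0.013],[0,-0.0005,0.015],[0,-0.0005,0.016],[0,-0.0005,0.016]],"angular":[[0,0,0],[0,0,0],[0,0,0],[0,0,0],[0,0,0],[0,0,0],[0,0,0]]}' >/dev/null; python3 -c "
from h import *
st()"; python3 -m pendant '{"delta_pos":[[0,0,0.001],[0,0,0.002],[0,0,0.003],[0,0,0.003]],"angular":[[0,0,0],[0,0,0],[0,0,0],[0,0,0]]}'>/dev/null; python3 -c "
from h import *
st()"
```

```text
t 20.32 tcp [0.5284 0.1221 0.0937] rack xy mm 0.5 -97.3 yaw 10.39 tilt [ 0.0002 -0.0017] F rack -0.18 0.02 -0.73 w 0.008 g 48.9
t 20.82 tcp [0.5285 0.122  0.0907] rack xy mm 0.6 -97.4 yaw 10.4 tilt [ 0.0003 -0.0019] F rack 0.88 -0.22 -1.22 w 0.0086 g 48.9
```

```bash
python3 -m pendant '{"delta_pos":[[0,0,0.001],[0,0,0.002],[0,0,0.003],[0,0,0.003]],"angular":[[0,0,0],[0,0,0],[0,0,0],[0,0,0]]}'>/dev/null; python3 -c "
from h import *
st()"; python3 -m pendant '{"delta_pos":[[0,0,0.001],[0,0,0.002],[0,0,0.002],[0,0,0.002]],"angular":[[0,0,0],[0,0,0],[0,0,0],[0,0,0]]}'>/dev/null; python3 -c "
from h import *
st()"
```

```text
t 21.32 tcp [0.5287 0.1221 0.0878] rack xy mm 0.8 -97.4 yaw 10.39 tilt [ 0.0009 -0.0017] F rack 0.49 -0.96 0.85 w 0.0085 g 49.1
t 21.82 tcp [0.5283 0.122  0.0855] rack xy mm 0.4 -97.3 yaw 10.39 tilt [-0.0001 -0.0018] F rack 0.95 -2.2 -1.15 w 0.0086 g 48.8
```

```bash
python3 -m pendant '{"delta_pos":[[0,0,0.0015],[0,0,0.003],[0,0,0.0045],[0,0,0.006],[0,0,0.006]],"angular":[[0,0,0],[0,0,0],[0,0,0],[0,0,0],[0,0,0]]}'>/dev/null; python3 -c "
from h import *
st()"; python3 -m pendant '{"delta_pos":[[0,0,0.0015],[0,0,0.003],[0,0,0.0045],[0,0,0.006],[0,0,0.007],[0,0,0.007]],"angular":[[0,0,0],[0,0,0],[0,0,0],[0,0,0],[0,0,0],[0,0,0]]}'>/dev/null; python3 -c "
from h import *
st()"
```

```text
t 22.45 tcp [0.5284 0.1221 0.0795] rack xy mm 0.5 -97.3 yaw 10.4 tilt [ 0.0001 -0.0017] F rack 1.03 -1.91 -1.46 w 0.0083 g 48.8
t 23.2 tcp [0.5284 0.1221 0.0725] rack xy mm 0.5 -97.3 yaw 10.39 tilt [ 0.0001 -0.0017] F rack 0.25 -1.96 -0.82 w 0.0084 g 48.9
```

```bash
python3 -m pendant '{"delta_pos":[[0,0,0.0005],[0,0,0.001],[0,0,0.0015],[0,0,0.0015]],"angular":[[0,0,0],[0,0,0],[0,0,0],[0,0,0]]}'>/dev/null; python3 -c "
from h import *
st()"; python3 -m pendant '{"delta_pos":[[0,0,0.0005],[0,0,0.001],[0,0,0.0012],[0,0,0.0012]],"angular":[[0,0,0],[0,0,0],[0,0,0],[0,0,0]]}'>/dev/null; python3 -c "
from h import *
st()"
```

```text
t 23.7 tcp [0.5284 0.1221 0.0712] rack xy mm 0.6 -97.3 yaw 10.39 tilt [ 0.0003 -0.0017] F rack -0.14 -1.49 -0.23 w 0.0086 g 49.0
t 24.2 tcp [0.5284 0.1221 0.0701] rack xy mm 0.6 -97.3 yaw 10.39 tilt [ 0.0004 -0.0017] F rack -0.71 -2.99 1.69 w 0.0082 g 49.3
```

Contact with the floor is starting, so I press slightly more and then release.

```bash
python3 -m pendant '{"delta_pos":[[0,0,0.0003],[0,0,0.0006],[0,0,0.0006]],"angular":[[0,0,0],[0,0,0],[0,0,0]]}'>/dev/null; python3 -c "
from h import *
st()"; python3 -m pendant '{"delta_pos":[[0,0,-0.0005],[0,0,-0.0005],[0,0,-0.0005],[0,0,-0.0005],[0,0,-0.0005],[0,0,-0.0005],[0,0,-0.0005]],"angular":[[0,0,0],[0,0,0],[0,0,0],[0,0,0],[0,0,0],[0,0,0],[0,0,0]]}' 0.5 >/dev/null; python3 -c "
from h import *
st()"; python3 -m pendant '{"delta_pos":[[0,0,-0.02],[0,0,-0.05],[0,0,-0.1],[0,0.06,-0.1],[0,0.12,-0.1],[0,0.18,-0.1],[0,0.24,-0.1],[0,0.3,-0.1],[0,0.3,-0.1],[0,0.3,-0.1]],"angular":[[0,0,0],[0,0,0],[0,0,0],[0,0,0],[0,0,0],[0,0,0],[0,0,0],[0,0,0],[0,0,0],[0,0,0]]}'>/dev/null; python3 -c "
from h import *
st()
f=optics.grab_frame('top');g=optics.grab_frame('scene')
z=lambda im,x,y:cv2.resize(im[y:y+75,x:x+100],(400,300),interpolation=cv2.INTER_CUBIC)
cv2.imwrite('pics/g5.png',np.hstack([z(f,212,170),z(g,320,120)])[:,:,::-1])"
```

```text
t 24.57 tcp [0.5285 0.1221 0.0701] rack xy mm 0.6 -97.3 yaw 10.4 tilt [ 0.0007 -0.0017] F rack -1.96 -0.5 6.87 w 0.0089 g 50.2
t 25.45 tcp [0.5284 0.1221 0.0699] rack xy mm 0.6 -97.3 yaw 10.4 tilt [ 0.0003 -0.0017] F rack -0.61 -0.05 0.13 w 0.0428 g 0.0
t 26.7 tcp [ 0.5821 -0.1726  0.17  ] rack xy mm 0.1 -396.9 yaw 10.34 tilt [-0.0007 -0.0007] F rack 0.61 0.85 -0.42 w 0.0426 g 0.0
```

View pics/g5.png

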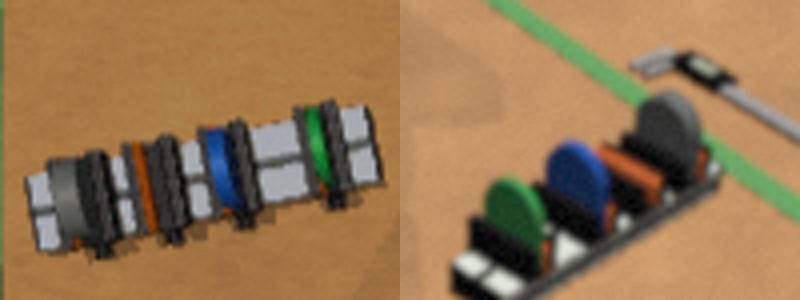

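Both lifts are upright and seated in their own slots, and the arm is clear. Handing in.

```bash
python3 -c "
from station import order
print(order.sign_off())"
```

```text
the job is handed in; nothing more can be done
None
```

Both lifts are in their slots (blue in the 12 mm, green in the 9 mm), upright, resting on the floor and released; the job was handed in at about 27 s, and no verdict was returned.

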